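# Walk a heavy soldering jig square to the bench fence

## Task

Without gripping or lifting it, walk the heavy aluminium soldering jig round with pushes of the fingers, at one corner and then another as it needs, until one of its two orange-striped long sides faces the steel fence squarely, still at least two centimetres short of it; only then push it up so that this side lies flat against the fence, with the jig between the two yellow marks. Do not run it into the fence while it is crooked, keep off the circuit board on top, and leave everything else on the bench where it stands.

Things in the scene. Friction and masses are not known exactly. Their poses are not given: they have to be found in the camera images.
- jig: cast aluminium block 88 mm (its x) by 120 mm (its y) by 34 mm high, 0.78 to 0.98 kg with its board, resting evenly on its underside with ordinary friction (stops when the push stops). Origin: centre of underside. Its 120 mm long sides (facing its +x and -x) have orange stripes; either may face the fence. Too wide to grip. Starts 35 to 90 degrees out of square, centre 145 to 175 mm from the fence's face
- board: green circuit board bolted on top of the jig, 64 mm (x) by 98 mm (y), from 34 to 37 mm above the bench, with components up to 46 mm above the bench. Origin: centre of its underside, 34 mm above the jig's origin, axes as the jig's. Must not be pressed
- fence: fixed steel bar 260 mm long (y), 22 mm thick, 30 mm high. Origin: bench level, mid-length of its working face, which looks to its -x (robot side); bar spans x 0 to +22 mm. Yellow bands with inner edges at y = +-75 mm: a centred jig has 15 mm to spare each end. Jig flush: its centre at x = -44 mm here. No bystanders within 180 mm of its middle to either side, for 250 mm in front
- spool: solder spool with green flanges standing on end, diameter 60 mm, 54 mm high, left of the fence's working area. Origin: centre of underside. Bystander
- flux_jar: amber jar with black cap, diameter 48 mm, 50 mm high, right of the fence's working area. Origin: centre of underside. Bystander
- tip_cleaner: dark steel cup, rim diameter 68 mm, 45 mm high, behind the fence. Origin: centre of underside. Bystander
- wash_bottle: blue bottle with white cap, diameter 64 mm, 130 mm high, behind the fence. Origin: centre of underside. Bystander
- screwdriver: red-handled screwdriver about 190 mm long, 26 mm thick, lying on the left of the bench. Origin: under its middle; x along it, handle to -x. Bystander
- parts_tray: blue tray with three compartments, 100 x 140 x 28 mm, on the right of the bench. Origin: centre of underside. Bystander
- pin_gauge: small brass pin on a dark round foot, foot diameter 32 mm, 42 mm high, behind the fence. Origin: centre of underside. Bystander
There are look-alikes about, which are no part of the job. Of the things that look like the jig, take the one that is farthest to the robot's left at the start.

How it is judged:
On the way:
1. the jig has been turned square to the fence (a long side facing it within 8 degrees) while its near side is still at least 12 mm short of the fence (angle between the x axis of jig and the x axis of fence, either way round below 0.14 rad and x of jig in the frame of fence below -0.056 m), for 0.2 s.
At the end, for the whole second after the job is handed in: the jig rests flat on the bench with a long side against the fence: gap under 4 mm, square within 2.9 degrees, centred between the yellow marks within 18 mm, and at rest (x of jig in the frame of fence between -0.048 and -0.04 m and y of jig in the frame of fence between -0.018 and 0.018 m and angle between the x axis of jig and the x axis of fence, either way round below 0.05 rad and height (world z) of jig below 0.004 m and angle between jig's own z axis and vertical below 0.05 rad and linear speed of jig below 0.01 m/s); the robot touches nothing.
It fails at once if the jig is lifted, tipped up or carried (height (world z) of jig above 0.008 m or angle between jig's own z axis and vertical above 0.12 rad).
It fails at once if the jig is pushed with the arm or the gripper's body instead of the fingers (contact force between the arm and jig above 3 N).
It fails at once if the jig strikes the fence while more than 14 degrees crooked (contact force between jig and fence above 1 N and angle between the x axis of jig and the x axis of fence, either way round above 0.25 rad).
It fails at once if the circuit board is pressed (contact force between any of the fingers, the arm and board above 2 N).
It fails at once if a bystander is moved more than 15 mm (distance of any of spool, flux_jar, tip_cleaner, wash_bottle, screwdriver, parts_tray, pin_gauge from where it was at the start of the episode above 0.015 m).
It also fails if it takes over 72 s, if anything falls off the work surface, if the arm or the gripper's body presses on something with over 40 N, if the wrist force passes 120 N, or if a joint passes its speed limit or range.

## Robot

A 6-joint arm with a two-finger parallel gripper is mounted at the origin on the work surface. World frame = base frame: x ahead of the robot, y to its left, z up, the work surface at z = 0. Lengths are in m, angles in rad, forces in N, time in s.
With the tool pointing down it reaches from about 0.35 to 0.975 m from the base axis. Payload 4.9 kg.
Tool frame: the origin (TCP) lies on the centre line of the jaws, within the pads' length; the fingertips stand 17 mm ahead of it and the grasp point (between the pads) lies 2 mm behind it (ctrl.tcp_to_tips is the x of the fingertips in the tool frame, in m); x points along the fingers, z is the direction in which the jaws open and shut, and the axes are right-handed (so a half turn about x gives the same grasp; the last joint's range is limited). The gripper opens to 85 mm and grips with 20 to 120 N. Pads are 22 mm wide; open, the fingers measure 114 mm over their backs; the gripper's body (76 mm by 85 mm) begins 54 mm behind the grasp point. The pads swing forward as they close: fully open they stand 13 mm farther back than shut.
Start: joints at [1.216, 0.053, 1.613, -0, 1.476, -0.119], TCP at [0.146, 0.608, 0.248] pointing down, gripper open.
Joint ranges: [-3.01, 3.01], [-1.01, 2.22], [0.06, 2.58], [-1.02, 4.17], [0.09, 2.62], [-3.14, 3.14]. Speed limits (rad/s): [2.57, 2.57, 3.14, 3.14, 3.14, 3.14].

## Interface

Orientations are given as a rotation vector (axis times angle).
In Python, from station import ctrl, cams, finder gives the robot as it stands.
- The arm moves only by the tool step_arm, never from a script. Its argument "moves" is a list of rows, each a list of 3 entries, a list of its own where there are three numbers: the shift along the tool's x, y, z in cm, then the turn, a rotation vector about the tool's x, y, z in degrees, then the opening, from 0 (shut) to 1 (fully open). A call has exactly 10 rows; each row is the pose to reach, as a shift and turn from the pose measured when the call began, along the tool's axes at that moment; what a row does not reach only later rows make up. A row lasts 1/12 s, in which the tool goes at most 41.7 mm and 7.16 degrees, less where a joint would pass 70% of its speed; a pose out of reach is approached as far as the arm can. A call with a gripper value outside its range is refused whole. The fingers move at their own pace and stop on an object; "grip_force" is the grip in N (left out, the last holds). Time passes only in rows, so rows that repeat a pose let the fingers close, or fill a call up. It gives the time, the measured TCP pose, the force and the opening at its end, in the units of the state.
- ctrl.get_obs(): the state, without advancing time (a new reading comes with each control period).
- cams.get_image(name): name is "side" or "top"; returns a dict with "pixels" (384x512x3 uint8, blue, green, red), "fx", "fy", "cx", "cy" (pixels), "position" and "attitude" of the camera in the world. Camera axes: x right, y up, looking along -z (the intrinsics and any distortion apply to the point x, -y, -z); pixel columns grow to the right and rows downward; lengths in m; the calibration is good to about 2 mm. A picture is of the moment at which its call begins. There is no depth.
- ctrl.finish_job(): hands the job in, once; it reports no verdict.
Trained networks look in the newest picture that a camera, given by its name, has taken for a name from the list of things; names that differ only in an ending like _2 or _b are one class to them, and where a whole thing is asked for, a point or a joint stands for the part that bears it (a point fixed in the world has none). Each returns a list of dicts, best first, with "conf" (0 to 1); they miss things now and then, are a little off and sometimes report something else, mostly with a low value. They report only what shows in the picture. A call takes as long as a camera call. They do not tell look-alikes from the thing itself.
- finder.find_in(camera, name): "at" ([column, row] in pixels, amid what is visible of it).
- finder.regions_of(camera, name): "region" (384x512 bool, what is visible of it) and "at" ([column, row] in pixels, amid what is visible of it).
- finder.tip_of(camera, name): "at" ([column, row] in pixels: a listed point, or the origin of a listed thing).
The state is a dict: "t": time; "q": joint angles; "dq": joint speeds; "effort": joint torques, N m; "tool_pos": TCP position; "tool_rot": TCP orientation; "contact_force": force on the tool from outside, world axes, zero at the start; "wrist_torque": the same for the moment, N m; "opening": finger opening in m.
Only numpy, scipy, OpenCV 4.12 (cv2) and the standard library are available. Lean on these libraries where they do the work, as an engineer would, in place of code of your own. Each camera call takes 0.05 s, during which the arm holds its last target. There are 200 camera calls.

## Working session

There is one attempt and no reset: what is moved stays moved. The work goes in short steps, Python scripts to look and compute and a tool call to move; the robot and the scene stay as the last step left them, time stands still between calls to the robot, and variables do not carry over. Pictures are saved under pics/ and viewed, on a budget of 10 in all, crops included, one or two more only if the job needs it, and the job is handed in when it is done.

Besides the shell and the picture viewer there is one more tool, called after ">>>" by a JSON object that holds its "method" and its "body". step_arm: Moves the arm, as the interface text tells. Its arguments: {"type":"object","properties":{"moves":{"type":"array"},"grip_force":{"type":"number"}},"required":["moves"]}

```bash
mkdir -p pics; ls; cat > h.py <<'E'
import sys; sys.path.insert(0,'.')
import numpy as np, cv2
from scipy.spatial.transform import Rotation as R
from station import ctrl, cams, finder
def rot(a):
    a=np.array(a,float)
    if a.shape==(3,3): return a
    return R.from_rotvec(a).as_matrix() if a.size==3 else R.from_quat(a).as_matrix()
def ray(im,uv,z):
    M=rot(im['attitude']); u,v=uv
    d=M@np.array([(u-im['cx'])/im['fx'],-(v-im['cy'])/im['fy'],-1.]); p=np.array(im['position'])
    return p+d*(z-p[2])/d[2]
def proj(im,P):
    c=rot(im['attitude']).T@(np.array(P,float)-np.array(im['position']))
    return np.array([im['cx']+im['fx']*c[0]/-c[2], im['cy']-im['fy']*c[1]/-c[2]])
E
python3 - <<'E'
from h import *
a=[cams.get_image(n) for n in('top','side')]
for im in a: print({k:v for k,v in im.items() if k!='pixels'})
cv2.imwrite('pics/1.png',cv2.resize(a[0]['pixels'],(800,600),interpolation=cv2.INTER_CUBIC))
cv2.imwrite('pics/2.png',a[1]['pixels'])
for n in ['jig','board','fence','spool','flux_jar','tip_cleaner','wash_bottle','screwdriver','parts_tray','pin_gauge']:
    for c,im in zip(('top','side'),a):
        z={'board':.034}.get(n,0)
        for d in finder.tip_of(c,n): print(n,c,np.round(d['at'],1),round(d['conf'],2),ray(im,d['at'],z).round(3))
print(ctrl.get_obs())
E
```

```text
pics
{'fx': 435.54744998564405, 'fy': 435.54744998564405, 'cx': 251.94745618742974, 'cy': 193.8755229698159, 'position': array([0.26976465, 0.00359687, 1.25978286]), 'attitude': array([ 0.15110816, -0.16039288, -1.54593171])}
{'fx': 434.7029529238674, 'fy': 434.7029529238674, 'cx': 256.941625804312, 'cy': 198.28179505705296, 'position': array([-0.26174005, -0.77714449,  0.68286737]), 'attitude': array([ 0.99484015, -0.40764875, -0.70033459])}
jig top [325.5 245.8] 0.7 [ 0.375 -0.217  0.   ]
jig top [260.3 208. ] 0.65 [ 0.482 -0.027  0.   ]
jig side [255.9 225.3] 0.84 [ 0.463 -0.035  0.   ]
jig side [280.6 266.1] 0.8 [ 0.378 -0.21   0.   ]
jig side [293.2 344.2] 0.69 [ 0.215 -0.395  0.   ]
board top [262.7 204. ] 0.92 [ 0.488 -0.033  0.034]
board top [325.8 244.4] 0.83 [ 0.376 -0.211  0.034]
board side [292.1 333.7] 0.96 [ 0.21  -0.395  0.034]
board side [281.7 256.8] 0.8 [ 0.374 -0.215  0.034]
board side [255.3 210. ] 0.65 [ 0.481 -0.014  0.034]
fence top [263.2 157. ] 0.56 [ 0.637 -0.033  0.   ]
fence top [209.3 144.2] 0.39 [0.674 0.13  0.   ]
fence side [298.4 207.4] 0.92 [ 0.625 -
[... 1104 characters left out ...]
 0.   ]
pin_gauge side [303.8 196. ] 0.5 [ 0.69 -0.02  0.  ]
{'t': 1.1, 'q': array([ 1.21600736e+00,  5.27184681e-02,  1.61291576e+00, -2.18905856e-05,
        1.47601288e+00, -1.19033125e-01]), 'dq': array([ 0.0005977 , -0.000833  , -0.00037919,  0.00120358, -0.0022205 ,
       -0.00094642]), 'effort': array([ 9.28195477e-04, -3.93682373e+01, -3.70474648e+01,  2.25534245e-05,
        1.33424946e-04,  1.33181317e-06]), 'tool_pos': array([0.14600142, 0.60767781, 0.24828269]), 'tool_rot': array([-1.03383295,  1.31157155,  1.03375448]), 'contact_force': array([ 0.41125903, -0.38968061,  0.56129235]), 'wrist_torque': array([-0.02238382, -0.00395493, -0.01209475]), 'opening': 0.08554692391438605}
```

View pics/1.png

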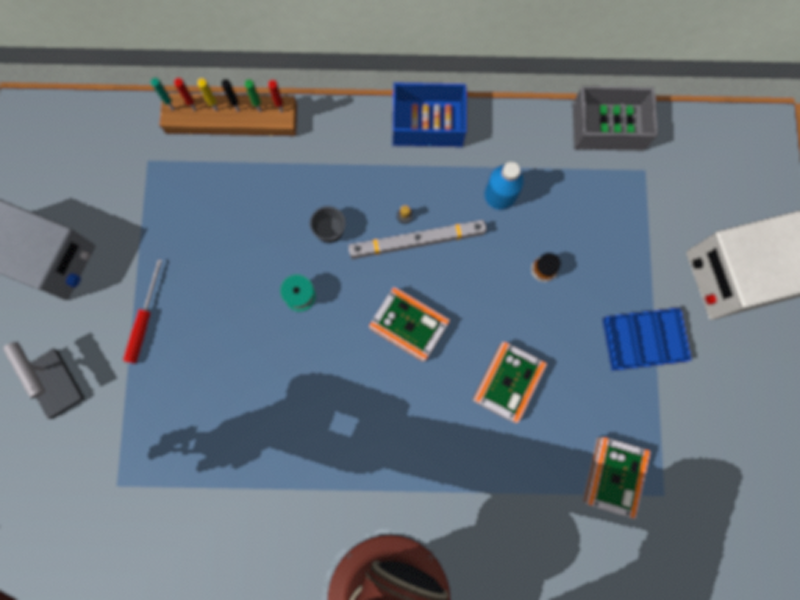

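View pics/2.png

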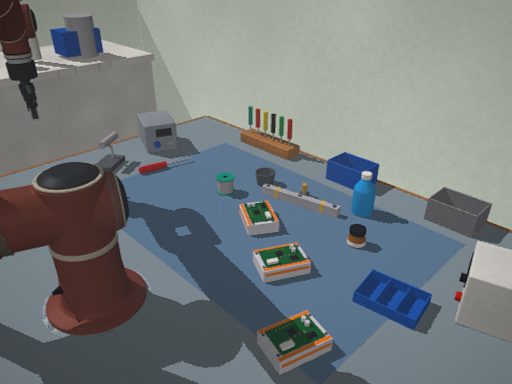

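```bash
cat >> h.py <<'E'
from scipy.optimize import minimize
def box(x,y,th,x0,x1,hy,h):
    c,s=np.cos(th),np.sin(th)
    return [(x+c*a-s*b,y+s*a+c*b,z) for a in(x0,x1) for b in(-hy,hy) for z in(0,h)]
def hull(im,P):
    m=np.zeros((384*4,512*4),np.uint8)
    p=np.array([proj(im,q) for q in P])
    cv2.fillConvexPoly(m,cv2.convexHull(np.round((p+.5)*4).astype(np.int32)),1)
    return cv2.resize(m.astype(np.float32),(512,384),interpolation=cv2.INTER_AREA)
def fit(ims,masks,dims,p0s):
    def cost(p):
        q=[p[0],p[1],p[2]]; c=0
        for im,m in zip(ims,masks):
            h=hull(im,box(*q,*dims)); c+=1-np.minimum(h,m).sum()/np.maximum(h,m).sum()
        return c
    best=None
    for p0 in p0s:
        S=np.array([p0]+[np.array(p0)+d for d in np.diag([.015,.015,.2])])
        r=minimize(cost,p0,method='Nelder-Mead',options=dict(initial_simplex=S,xatol=1e-4,fatol=1e-4))
        if best is None or r.fun<best.fun: best=r
    return best.x,best.fun
JIG=(-.044,.044,.06,.034); FEN=(0,.022,.13,.03)
def look(names,near,cl='jig',dims=JIG,z=.017,yaws=(-.6,0.,.6,1.2,1.8)):
    ims=[];ms=[]
    for n in names:
        im=cams.get_image(n); u=proj(im,[*near,z])
        rs=finder.regions_of(n,cl)
        if not rs: print('none',n); continue
        r=min(rs,key=lambda r:np.hypot(*(np.array(r['at'])-u)))
        print(n,np.round(r['at']),round(r['conf'],2),np.round(u),r['region'].sum())
        ims.append(im); ms.append(r['region'].astype(np.float32))
    return fit(ims,ms,dims,[(*near,y) for y in yaws]),ims,ms
E
python3 - <<'E'
from h import *
for n in (['top'],['side'],['top','side']):
    (p,f),ims,ms=look(n,(.48,-.03)); print('jig',n,p.round(4),np.degrees(p[2]),f)
    (p,f),_,_=look(n,(.637,-.035),'fence',FEN,.015,(.0,.2)); print('fence',n,p.round(4),np.degrees(p[2]),f)
E
```

```text
top [261. 206.] 0.65 [262. 208.] 1281
jig ['top'] [ 0.4825 -0.0283 -0.5423] -31.070715878089093 0.05620211362838745
top [264. 155.] 0.66 [264. 156.] 880
fence ['top'] [ 0.6357 -0.0431  0.2118] 12.133043128879487 0.06287974119186401
side [284. 262.] 0.79 [259. 217.] 1619
jig ['side'] [ 0.48 -0.03 -0.6 ] -34.37746770784939 1.0
side [308. 202.] 0.97 [296. 199.] 876
fence ['side'] [ 0.6327 -0.0407  0.2064] 11.826597893340326 0.121165931224823
top [260. 208.] 0.85 [262. 208.] 1281
side [258. 221.] 0.58 [259. 217.] 1061
jig ['top', 'side'] [ 0.4798 -0.0266 -0.5185] -29.706602381871377 0.14871728420257568
top [266. 154.] 0.67 [264. 156.] 860
side [303. 200.] 0.66 [296. 199.] 913
fence ['top', 'side'] [ 0.6347 -0.0403  0.2038] 11.67606222451789 0.19048476219177246
```

```bash
cat >> h.py <<'E'
F=np.array([.635,-.0415]); FY=.207
def f2w(x,y): c,s=np.cos(FY),np.sin(FY); return F+[c*x-s*y,s*x+c*y]
def w2f(p): c,s=np.cos(FY),np.sin(FY); d=np.array(p[:2])-F; return np.array([c*d[0]+s*d[1],-s*d[0]+c*d[1]])
def state():
    o=ctrl.get_obs(); M=rot(o['tool_rot']); return o,M,np.array(o['tool_pos'])
def to(xy,z,psi):
    "tool shift cm, turn deg for target; psi = world yaw of tool y"
    o,M,p=state(); Y=np.array([np.cos(psi),np.sin(psi),0]); X=np.array([0,0,-1.]); T=np.c_[X,Y,np.cross(X,Y)]
    return (M.T@(np.array([*xy,z])-p)*100).round(2), np.degrees(R.from_matrix(M.T@T).as_rotvec()).round(1)
def info():
    o,M,p=state(); psi=np.arctan2(M[1,1],M[0,1])
    print('t',round(o['t'],2),'pos',p.round(4),'fence',w2f(p).round(4),'psi',np.degrees(psi).round(1),'F',o['contact_force'].round(1),'open',round(o['opening'],3),'q',o['q'].round(2))
E
python3 - <<'E'
from h import *
info(); print(rot(ctrl.get_obs()['tool_rot']).round(3))
for a in(-31,149): print(to((.394,-.028),.20,np.radians(a)))
E
```

```text
t 1.9 pos [0.146  0.6077 0.2483] fence [-0.3451  0.7358] psi 166.5 F [-0.7 -0.2 -0.1] open 0.085 q [ 1.22  0.05  1.61 -0.    1.48 -0.12]
[[ 0.    -0.972  0.234]
 [-0.     0.234  0.972]
 [-1.    -0.     0.   ]]
(array([  4.83, -38.96, -56.02]), array([-162.5,   -0. ,    0. ]))
(array([  4.83, -38.96, -56.02]), array([17.5,  0. ,  0. ]))
```

>>> {"method": "step_arm", "body": {"moves": [[[2, -31.3, -24.1], [0, 0, 0], 0], [[2, -31.3, -24.1], [0, 0, 0], 0], [[2, -31.3, -24.1], [10, 0, 0], 0], [[2, -31.3, -24.1], [17.5, 0, 0], 0], [[2, -31.3, -24.1], [17.5, 0, 0], 0], [[2, -31.3, -24.1], [17.5, 0, 0], 0], [[2, -31.3, -24.1], [17.5, 0, 0], 0], [[2, -31.3, -24.1], [17.5, 0, 0], 0], [[2, -31.3, -24.1], [17.5, 0, 0], 0], [[2, -31.3, -24.1], [17.5, 0, 0], 0]]}}

```text
t: 2.73
tool_pos: [0.396, 0.2971, 0.2283]
tool_rot: [-0.801, 1.418, 0.798]
contact_force: [-0.6, 0.9, 0.8]
opening: 0.0002
```

```bash
python3 - <<'E'
from h import *
info(); print(to((.394,-.028),.12,np.radians(149)))
E
```

```text
t 2.73 pos [0.396  0.2971 0.2283] fence [-0.1643  0.3805] psi 148.8 F [-0.6  0.9  0.8] open 0.0 q [ 0.49 -0.25  1.93 -0.    1.46 -0.53]
(array([ 10.86, -16.65, -27.91]), array([-0.2, -0. ,  0.1]))
```

>>> {"method": "step_arm", "body": {"moves": [[[4, -16.7, -27.9], [0, 0, 0], 0], [[4, -16.7, -27.9], [0, 0, 0], 0], [[4, -16.7, -27.9], [0, 0, 0], 0], [[4, -16.7, -27.9], [0, 0, 0], 0], [[6, -16.7, -27.9], [0, 0, 0], 0], [[9, -16.7, -27.9], [0, 0, 0], 0], [[12, -16.7, -27.9], [0, 0, 0], 0], [[12, -16.7, -27.9], [0, 0, 0], 0], [[12, -16.7, -27.9], [0, 0, 0], 0], [[12, -16.7, -27.9], [0, 0, 0], 0]]}}

```text
t: 3.57
tool_pos: [0.3916, -0.0305, 0.1045]
tool_rot: [-0.794, 1.426, 0.798]
contact_force: [-0.3, -0.3, -0.6]
opening: -0.0003
```

```bash
python3 - <<'E'
from h import *
info(); print(to((.394,-.028),.025,np.radians(149)))
for n in('top','side'):
  im=cams.get_image(n); v=im['pixels'].copy()
  u=proj(im,state()[2]-[0,0,.017]); cv2.circle(v,tuple(np.round(u).astype(int)),2,(255,0,255),-1)
  c=proj(im,[.48,-.03,.02]).astype(int); v=v[c[1]-75:c[1]+75,c[0]-100:c[0]+100]
  cv2.imwrite(f'pics/3{n}.png',v)
a=[cv2.imread(f'pics/3{n}.png') for n in('top','side')]
cv2.imwrite('pics/3.png',cv2.resize(np.hstack(a),(800,300)))
E
```

```text
t 3.57 pos [ 0.3916 -0.0305  0.1045] fence [-0.236   0.0608] psi 148.5 F [-0.3 -0.3 -0.6] open -0.0 q [-0.27 -0.42  2.27 -0.    1.3  -1.29]
(array([ 7.95, -0.11,  0.37]), array([-0.5, -0.2, -0.3]))
```

View pics/3.png

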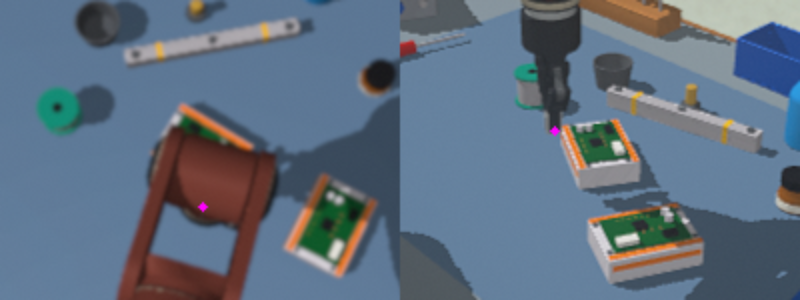

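>>> {"method": "step_arm", "body": {"moves": [[[2, 0, 0.3], [0, 0, 0], 0], [[4, 0, 0.3], [0, 0, 0], 0], [[6, 0, 0.3], [0, 0, 0], 0], [[7, 0, 0.3], [0, 0, 0], 0], [[7.9, 0, 0.3], [0, 0, 0], 0], [[7.9, 0, 0.3], [0, 0, 0], 0], [[7.9, -0.5, 0.3], [0, 0, 0], 0], [[7.9, -1, 0.3], [0, 0, 0], 0], [[7.9, -1.5, 0.3], [0, 0, 0], 0], [[7.9, -1.5, 0.3], [0, 0, 0], 0]]}}

```text
t: 4.5
tool_pos: [0.4104, -0.0347, 0.0306]
tool_rot: [-0.799, 1.418, 0.795]
contact_force: [0.4, 0.2, 0.2]
opening: -0.0001
```

```bash
python3 - <<'E'
from h import *
info()
from math import *
th=radians(-31); C=np.array([.4815,-.028])
def b(p,t=th,c=C): return c+np.array([cos(t)*p[0]-sin(t)*p[1],sin(t)*p[0]+cos(t)*p[1]])
tc=state()[2][:2]; d=tc-C; print('tool in jig',(cos(th)*d[0]+sin(th)*d[1]).round(4),(-sin(th)*d[0]+cos(th)*d[1]).round(4))
# arc about COR body (-.0,.035), contact pt body (-.055,-.045)
K=b((0,.035)); 
for a in range(0,45,6):
    r=radians(a); v=b((-.055,-.045))-K; q=K+np.array([cos(r)*v[0]-sin(r)*v[1],sin(r)*v[0]+cos(r)*v[1]])
    print(a,to(q,.025,radians(149+a)))
E
```

```text
t 4.5 pos [ 0.4104 -0.0347  0.0306] fence [-0.2184  0.0528] psi 148.6 F [0.4 0.2 0.2] open -0.0 q [-0.27 -0.23  2.27 -0.    1.1  -1.29]
tool in jig -0.0575 -0.0423
0 (array([ 0.56, -0.25, -0.26]), array([-0.4,  0. ,  0.2]))
6 (array([ 0.56, -1.12, -0.79]), array([-6.4,  0. ,  0.2]))
12 (array([ 0.56, -2.04, -1.22]), array([-12.4,   0. ,   0.2]))
18 (array([ 0.56, -3.  , -1.56]), array([-18.4,   0. ,   0.2]))
24 (array([ 0.57, -3.99, -1.79]), array([-24.4,  -0. ,   0.2]))
30 (array([ 0.57, -5.  , -1.91]), array([-30.4,  -0. ,   0.2]))
36 (array([ 0.57, -6.01, -1.93]), array([-36.4,  -0. ,   0.2]))
42 (array([ 0.58, -7.02, -1.85]), array([-42.4,  -0. ,   0.2]))
```

>>> {"method": "step_arm", "body": {"moves": [[[0.4, -0.3, -0.1], [0, 0, 0], 0], [[0.5, -0.7, -0.4], [-3, 0, 0], 0], [[0.5, -1.1, -0.6], [-6, 0, 0], 0], [[0.5, -1.6, -0.8], [-9, 0, 0], 0], [[0.5, -2.0, -1.0], [-12, 0, 0], 0], [[0.5, -2.5, -1.2], [-15, 0, 0], 0], [[0.5, -3.0, -1.4], [-18, 0, 0], 0], [[0.5, -3.0, -1.4], [-18, 0, 0], 0], [[0.5, -3.0, -1.4], [-18, 0, 0], 0], [[0.5, -3.0, -1.4], [-18, 0, 0], 0]]}}

```text
t: 5.33
tool_pos: [0.4286, -0.0623, 0.0254]
tool_rot: [-1.037, 1.31, 1.033]
contact_force: [-0.4, 0.2, -0.8]
opening: -0.0001
```

```bash
cat >> h.py <<'E'
def jig(near,names=('side',),yaws=(-.5,-.2,.1,.3)):
    (p,f),ims,ms=look(names,near,yaws=yaws); print('jig',p.round(4),'yaw',np.degrees(p[2]).round(1),'cost',round(f,3),'| fence frame',w2f(p).round(4),'rel deg',np.degrees(p[2]-FY).round(1))
    o,M,q=state(); d=q[:2]-p[:2]; c,s=np.cos(p[2]),np.sin(p[2]); print('tool in jig',round(c*d[0]+s*d[1],4),round(-s*d[0]+c*d[1],4))
    return p,ims,ms
E
python3 - <<'E'
from h import *
info(); p,ims,ms=jig((.49,-.035)); p,_,_=jig((.49,-.035),('top','side'))
v=ims[0]['pixels'].copy()
for q in box(*p,*JIG): cv2.circle(v,tuple(np.round(proj(ims[0],q)).astype(int)),1,(255,0,255),-1)
cv2.imwrite('pics/4.png',cv2.resize(v[130:300,150:370],(800,600)))
E
```

```text
t 5.33 pos [ 0.4286 -0.0623  0.0254] fence [-0.2063  0.0221] psi 166.6 F [-0.4  0.2 -0.8] open -0.0 q [-0.32 -0.16  2.22 -0.    1.08 -1.65]
side [269. 222.] 0.84 [263. 217.] 599
jig [ 0.4892 -0.0322 -0.2104] yaw -12.1 cost 0.495 | fence frame [-0.1408  0.039 ] rel deg -23.9
tool in jig -0.053 -0.0419
top [247. 198.] 0.91 [263. 204.] 350
side [268. 221.] 0.71 [263. 217.] 610
jig [ 0.4928 -0.0315 -0.1852] yaw -10.6 cost 1.257 | fence frame [-0.1371  0.039 ] rel deg -22.5
tool in jig -0.0574 -0.0419
```

View pics/4.png

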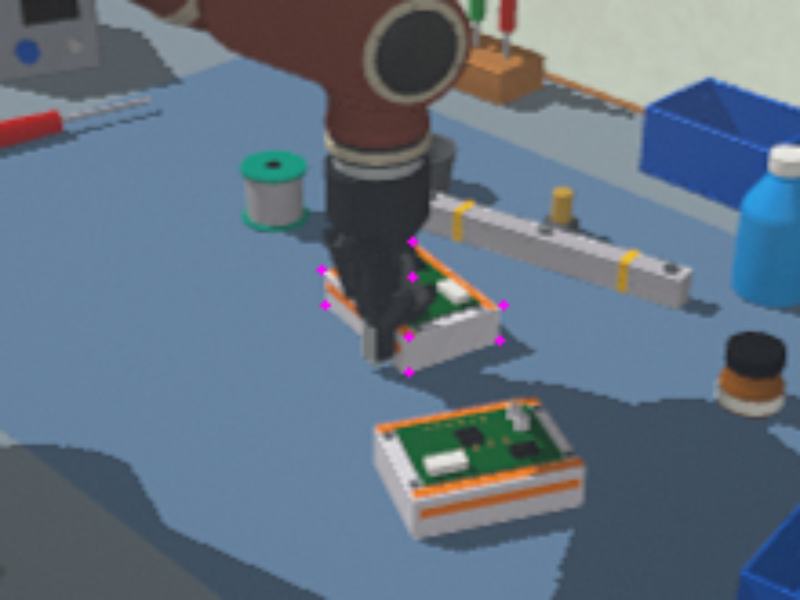

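>>> {"method": "step_arm", "body": {"moves": [[[0, -0.4, -0.2], [-3, 0, 0], 0], [[0, -0.9, -0.5], [-6, 0, 0], 0], [[0, -1.3, -0.7], [-9, 0, 0], 0], [[0, -1.8, -0.9], [-12, 0, 0], 0], [[0, -2.3, -1.1], [-15, 0, 0], 0], [[0, -2.8, -1.3], [-18, 0, 0], 0], [[0, -3.3, -1.4], [-21, 0, 0], 0], [[0, -3.3, -1.4], [-21, 0, 0], 0], [[0, -2.0, -2], [-21, 0, 0], 0], [[0, 0, -2], [-21, 0, 0], 0]]}}

```text
t: 6.47
tool_pos: [0.4257, -0.0825, 0.0268]
tool_rot: [-1.31, 1.142, 1.3]
contact_force: [-0.7, -1.2, 0.1]
opening: -0.0001
```

```bash
python3 - <<'E'
from h import *
info(); p,ims,ms=jig((.498,-.037)); p,_,_=jig((.498,-.037),('top',))
E
```

```text
t 6.47 pos [ 0.4257 -0.0825  0.0268] fence [-0.2132  0.0029] psi -172.5 F [-0.7 -1.2  0.1] open -0.0 q [-0.36 -0.16  2.22  0.    1.08 -2.07]
side [277. 220.] 0.64 [265. 216.] 480
jig [ 0.5036 -0.0356  0.1521] yaw 8.7 cost 0.601 | fence frame [-0.1274  0.0328] rel deg -3.1
tool in jig -0.0873 -0.0324
top [254. 192.] 0.61 [264. 202.] 763
jig [ 0.5094 -0.0339  0.1416] yaw 8.1 cost 0.441 | fence frame [-0.1214  0.0332] rel deg -3.7
tool in jig -0.0906 -0.0353
```

```bash
python3 - <<'E'
from h import *
print(to(f2w(-.126,.14),.1,np.radians(101.9)))
E
```

```text
(array([-7.39, -7.81, 14.21]), array([85.7,  0.1,  0.3]))
```

>>> {"method": "step_arm", "body": {"moves": [[[-4, 0.5, 0], [0, 0, 0], 0.3], [[-8, 0.5, 0], [7, 0, 0], 0.5], [[-8, 0, 2], [14, 0, 0], 0.5], [[-8, 0, 6], [21, 0, 0], 0.5], [[-8, 0, 10], [28, 0, 0], 0.5], [[-8, 0, 14.2], [35, 0, 0], 0.5], [[-8, -4, 14.2], [42, 0, 0], 0.5], [[-8, -7.8, 14.2], [49, 0, 0], 0.5], [[-7.4, -7.8, 14.2], [56, 0, 0], 0.5], [[-7.4, -7.8, 14.2], [63, 0, 0], 0.5]]}}

```text
t: 7.5
tool_pos: [0.4849, 0.0706, 0.0993]
tool_rot: [-0.505, 1.508, 0.501]
contact_force: [-0.3, 0.9, 0.0]
opening: 0.0429
```

```bash
python3 - <<'E'
from h import *
info(); p,ims,ms=jig((.504,-.035),('side',),(.1,.2)); p,_,_=jig((.504,-.035),('top',),(.1,.2));p,_,_=jig((.504,-.035),('top','side'),(.1,.2))
print(to(f2w(-.126,.14),.023,np.radians(101.9)))
cv2.imwrite('pics/5.png',cv2.resize(np.vstack([cams.get_image(n)['pixels'][100:270,130:400] for n in('top','side')]),(480,600)))
E
```

```text
t 7.5 pos [0.4849 0.0706 0.0993] fence [-0.1238  0.1406] psi 126.8 F [-0.3  0.9  0. ] open 0.043 q [-0.01 -0.13  2.05 -0.    1.22 -0.65]
side [264. 216.] 0.97 [266. 215.] 1133
jig [ 0.5044 -0.0333  0.118 ] yaw 6.8 cost 0.052 | fence frame [-0.1261  0.0349] rel deg -5.1
tool in jig -0.0081 0.105
top [263. 198.] 0.62 [263. 200.] 1131
jig [ 0.5101 -0.0375  0.1427] yaw 8.2 cost 0.161 | fence frame [-0.1214  0.0295] rel deg -3.7
tool in jig -0.011 0.1099
top [264. 201.] 0.58 [263. 200.] 1184
side [264. 216.] 0.83 [266. 215.] 1118
jig [ 0.5074 -0.0345  0.1724] yaw 9.9 cost 0.224 | fence frame [-0.1234  0.033 ] rel deg -2.0
tool in jig -0.0062 0.1066
(array([ 7.76,  0.06, -0.03]), array([25.3,  0.3,  0.2]))
```

View pics/5.png

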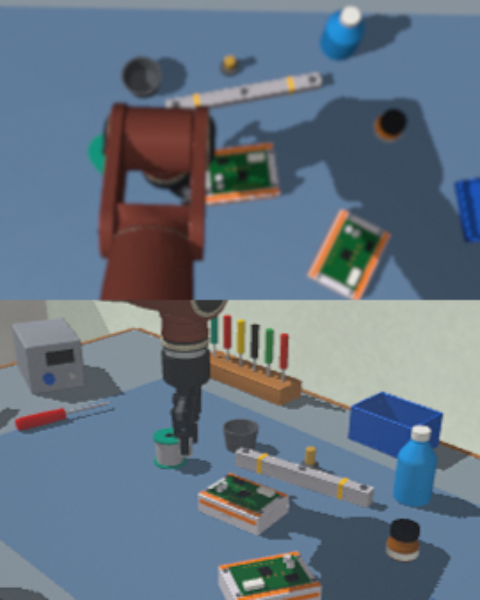

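>>> {"method": "step_arm", "body": {"moves": [[[0, 0, 0], [7, 0, 0], 0.5], [[1, 0, 0], [14, 0, 0], 0.5], [[2.5, 0, 0], [21, 0, 0], 0.5], [[4, 0, 0], [25, 0, 0], 0.5], [[5.5, 0, 0], [25, 0, 0], 0.5], [[6.5, 0, 0], [25, 0, 0], 0.5], [[7.4, 0, 0], [25.3, 0, 0], 0.5], [[7.7, 0, 0], [25.3, 0, 0], 0.5], [[7.7, 0, 0], [25.3, 0, 0], 0.5], [[7.7, 0, 0], [25.3, 0, 0], 0.5]]}}

```text
t: 8.83
tool_pos: [0.4837, 0.0693, 0.0239]
tool_rot: [-0.164, 1.558, 0.161]
contact_force: [0.4, 0.1, 0.6]
opening: 0.0429
```

```bash
python3 - <<'E'
from h import *
info(); print(to(f2w(-.124,.073),.023,np.radians(101.9)))
E
```

```text
t 8.83 pos [0.4837 0.0693 0.0239] fence [-0.1253  0.1395] psi 101.9 F [0.4 0.1 0.6] open 0.043 q [-0.01 -0.02  2.09 -0.    1.06 -0.22]
(array([ 0.11, -6.65,  0.13]), array([-0. ,  0.3,  0.2]))
```

>>> {"method": "step_arm", "body": {"moves": [[[0.1, -1.5, 0.1], [0, 0, 0], 0.5], [[0.1, -2.5, 0.1], [0, 0, 0], 0.5], [[0.1, -3.1, 0.1], [0, 0, 0], 0.5], [[0.1, -3.7, 0.1], [0, 0, 0], 0.5], [[0.1, -4.3, 0.1], [0, 0, 0], 0.5], [[0.1, -4.9, 0.1], [0, 0, 0], 0.5], [[0.1, -5.4, 0.1], [0, 0, 0], 0.5], [[0.1, -5.9, 0.1], [0, 0, 0], 0.5], [[0.1, -6.3, 0.1], [0, 0, 0], 0.5], [[0.1, -6.3, 0.1], [0, 0, 0], 0.5]]}}

```text
t: 9.67
tool_pos: [0.4979, 0.0082, 0.0237]
tool_rot: [-0.162, 1.558, 0.161]
contact_force: [-1.2, 3.9, 2.6]
opening: 0.0425
```

```bash
python3 - <<'E'
from h import *
info(); n=(.512,-.066); jig(n,('side',),(.1,.2)); jig(n,('top',),(.1,.2));jig(n,('side',),(.1,.2)); 
E
```

```text
t 9.67 pos [0.4979 0.0082 0.0237] fence [-0.1239  0.0768] psi 101.8 F [-1.2  3.9  2.6] open 0.043 q [-0.13  0.01  2.07  0.    1.06 -0.34]
side [273. 216.] 0.97 [276. 218.] 1253
jig [ 0.5133 -0.0578  0.1894] yaw 10.8 cost 0.042 | fence frame [-0.1224  0.0091] rel deg -1.0
tool in jig -0.0027 0.0677
top [281. 198.] 0.88 [274. 197.] 663
jig [ 0.521  -0.0676  0.1561] yaw 8.9 cost 0.511 | fence frame [-0.1169 -0.0021] rel deg -2.9
tool in jig -0.0111 0.0785
side [274. 216.] 0.74 [276. 218.] 1168
jig [ 0.5129 -0.0594  0.2156] yaw 12.4 cost 0.043 | fence frame [-0.1232  0.0076] rel deg 0.5
tool in jig -0.0002 0.0692
```

>>> {"method": "step_arm", "body": {"moves": [[[0, -0.3, 0], [0, 0, 0], 0.5], [[0, -0.6, 0], [0, 0, 0], 0.5], [[0, -0.8, 0], [0, 0, 0], 0.5], [[0, -0.8, 0], [0, 0, 0], 0.5], [[0, 1, 0], [0, 0, 0], 0.5], [[0, 3, 0], [0, 0, 0], 0.5], [[-4, 4, 0], [-7, 0, 0], 0.5], [[-8, 4, -2], [-14, 0, 0], 0.5], [[-9, 4, -6], [-21, 0, 0], 0.5], [[-9, 4, -9], [-28, 0, 0], 0.5]]}}

```text
t: 10.8
tool_pos: [0.4027, 0.0279, 0.1168]
tool_rot: [-0.556, 1.488, 0.542]
contact_force: [-0.1, -1.3, 0.5]
opening: 0.0428
```

```bash
python3 - <<'E'
from h import *
info(); n=(.512,-.066); jig(n,('side',),(.1,.2)); jig(n,('top',),(.1,.2));jig(n,('side','top'),(.1,.2)); 
print(to(f2w(-.222,0),.1,np.radians(191.9)))
E
```

```text
t 10.8 pos [0.4027 0.0279 0.1168] fence [-0.2131  0.1157] psi 130.3 F [-0.1 -1.3  0.5] open 0.043 q [-0.11 -0.42  2.25 -0.    1.3  -0.82]
side [275. 216.] 0.6 [276. 218.] 1206
jig [ 0.5157 -0.0667  0.2042] yaw 11.7 cost 0.038 | fence frame [-1.219e-01 -1.000e-04] rel deg -0.2
tool in jig -0.0965 0.1168
top [277. 194.] 0.95 [274. 197.] 1117
jig [ 0.521  -0.067   0.1813] yaw 10.4 cost 0.176 | fence frame [-0.1168 -0.0015] rel deg -1.5
tool in jig -0.1012 0.1154
side [276. 219.] 0.86 [276. 218.] 1178
top [328. 243.] 0.77 [274. 197.] 1444
jig [ 0.5158 -0.0666  0.2235] yaw 12.8 cost 1.044 | fence frame [-1.218e-01 -1.000e-04] rel deg 0.9
tool in jig -0.09 0.1182
(array([ 1.3 , -9.91, -6.2 ]), array([-62.1,   0.1,   0.4]))
```

>>> {"method": "step_arm", "body": {"moves": [[[0, -3, -1], [-7, 0, 0], 0.8], [[0, -6, -3], [-14, 0, 0], 0.8], [[0, -9.9, -6.2], [-21, 0, 0], 0.8], [[0, -9.9, -6.2], [-28, 0, 0], 0.8], [[1.3, -9.9, -6.2], [-35, 0, 0], 0.8], [[1.3, -9.9, -6.2], [-42, 0, 0], 0.8], [[1.3, -9.9, -6.2], [-49, 0, 0], 0.8], [[1.3, -9.9, -6.2], [-56, 0, 0], 0.8], [[1.3, -9.9, -6.2], [-62.1, 0, 0], 0.8], [[1.3, -9.9, -6.2], [-62.1, 0, 0], 0.8]]}}

```text
t: 12.03
tool_pos: [0.4182, -0.0873, 0.0995]
tool_rot: [-1.366, 1.1, 1.358]
contact_force: [-0.3, 0.3, 0.1]
opening: 0.068
```

```bash
python3 - <<'E'
from h import *
info(); n=(.514,-.066); jig(n,('side',),(.1,.2)); 
print(to(f2w(-.222,0),.022,np.radians(191.9)))
E
```

```text
t 12.03 pos [ 0.4182 -0.0873  0.0995] fence [-2.216e-01 -2.000e-04] psi -167.9 F [-0.3  0.3  0.1] open 0.068 q [-0.38 -0.31  2.2   0.    1.25 -2.16]
side [277. 221.] 0.65 [276. 218.] 1052
jig [ 0.5154 -0.0661  0.216 ] yaw 12.4 cost 0.144 | fence frame [-0.1221  0.0005] rel deg 0.5
tool in jig -0.0995 0.0003
(array([7.77, 0.08, 0.03]), array([-0.1, -0.1,  0.3]))
```

>>> {"method": "step_arm", "body": {"moves": [[[3, 0, 0], [0, 0, 0], 0.8], [[5, 0, 0], [0, 0, 0], 0.8], [[6.5, 0, 0], [0, 0, 0], 0.8], [[7.5, 0, 0], [0, 0, 0], 0.8], [[7.7, 0, 0], [0, 0, 0], 0.8], [[7.7, -1.5, 0], [0, 0, 0], 0.8], [[7.7, -3, 0], [0, 0, 0], 0.8], [[7.7, -4, 0], [0, 0, 0], 0.8], [[7.7, -4.6, 0], [0, 0, 0], 0.8], [[7.7, -5.2, 0], [0, 0, 0], 0.8]]}}

```text
t: 12.97
tool_pos: [0.4684, -0.077, 0.0234]
tool_rot: [-1.361, 1.107, 1.358]
contact_force: [-9.1, -2.8, 7.5]
opening: 0.0688
```

```bash
python3 - <<'E'
from h import *
info(); n=(.52,-.066); jig(n,('side',),(.1,.2)); 
print(to(f2w(-.11,0),.023,np.radians(191.9)))
E
```

```text
t 12.97 pos [ 0.4684 -0.077   0.0234] fence [-0.1704 -0.0005] psi -168.2 F [-9.1 -2.8  7.5] open 0.069 q [-0.32 -0.05  2.12 -0.    1.07 -2.09]
side [281. 224.] 0.7 [278. 217.] 627
jig [ 0.5192 -0.0695  0.3705] yaw 21.2 cost 0.483 | fence frame [-0.1191 -0.0036] rel deg 9.4
tool in jig -0.0489 0.0112
(array([ 0.06, -5.92,  0.06]), array([-0.1, -0.1,  0.2]))
```

>>> {"method": "step_arm", "body": {"moves": [[[0, -0.6, 0], [0, 0, 0], 0.8], [[0, -1.2, 0], [0, 0, 0], 0.8], [[0, -1.8, 0], [0, 0, 0], 0.8], [[0, -2.4, 0], [0, 0, 0], 0.8], [[0, -3, 0], [0, 0, 0], 0.8], [[0, -3.6, 0], [0, 0, 0], 0.8], [[0, -4.1, 0], [0, 0, 0], 0.8], [[0, -4.5, 0], [0, 0, 0], 0.8], [[0, -4.8, 0], [0, 0, 0], 0.8], [[0, -4.8, 0], [0, 0, 0], 0.8]]}}

```text
t: 13.9
tool_pos: [0.5155, -0.067, 0.0231]
tool_rot: [-1.361, 1.106, 1.357]
contact_force: [-4.4, -0.4, 0.2]
opening: 0.0684
```

```bash
python3 - <<'E'
from h import *
info(); n=(.578,-.053); jig(n,('side',),(.1,.2)); jig(n,('top',),(.1,.2))
cv2.imwrite('pics/6.png',cv2.resize(np.vstack([cams.get_image(c)['pixels'][100:250,180:380] for c in('top','side')]),(400,600)))
E
```

```text
t 13.9 pos [ 0.5155 -0.067   0.0231] fence [-0.1222 -0.0004] psi -168.2 F [-4.4 -0.4  0.2] open 0.068 q [-0.27  0.06  2.01 -0.    1.07 -2.05]
side [282. 214.] 0.74 [288. 208.] 538
jig [ 0.5637 -0.0715  0.6855] yaw 39.3 cost 0.508 | fence frame [-0.0759 -0.0147] rel deg 27.4
tool in jig -0.0345 0.034
top [326. 246.] 0.9 [270. 175.] 1442
jig [ 0.578 -0.053  0.1  ] yaw 5.7 cost 1.0 | fence frame [-0.0581  0.0005] rel deg -6.1
tool in jig -0.0636 -0.0077
```

View pics/6.png

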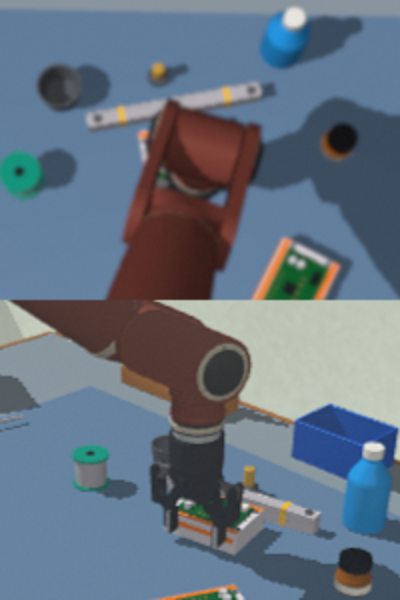

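>>> {"method": "step_arm", "body": {"moves": [[[0, -0.3, 0], [0, 0, 0], 0.8], [[0, -0.6, 0], [0, 0, 0], 0.8], [[0, -0.9, 0], [0, 0, 0], 0.8], [[0, -1.1, 0], [0, 0, 0], 0.8], [[0, -1.3, 0], [0, 0, 0], 0.8], [[0, -1.5, 0], [0, 0, 0], 0.8], [[0, -1.7, 0], [0, 0, 0], 0.8], [[0, -1.8, 0], [0, 0, 0], 0.8], [[0, -1.9, 0], [0, 0, 0], 0.8], [[0, -1.9, 0], [0, 0, 0], 0.8]]}}

```text
t: 15.03
tool_pos: [0.5332, -0.0632, 0.023]
tool_rot: [-1.36, 1.106, 1.359]
contact_force: [-6.1, -0.8, 3.3]
opening: 0.0682
```

>>> {"method": "step_arm", "body": {"moves": [[[0, -0.1, 0], [0, 0, 0], 0.8], [[0, -0.15, 0], [0, 0, 0], 0.8], [[0, -0.2, 0], [0, 0, 0], 0.8], [[0, -0.25, 0], [0, 0, 0], 0.8], [[0, -0.3, 0], [0, 0, 0], 0.8], [[0, -0.35, 0], [0, 0, 0], 0.8], [[0, -0.4, 0], [0, 0, 0], 0.8], [[0, -0.45, 0], [0, 0, 0], 0.8], [[0, -0.5, 0], [0, 0, 0], 0.8], [[0, -0.5, 0], [0, 0, 0], 0.8]]}}

```text
t: 15.87
tool_pos: [0.5359, -0.0626, 0.0231]
tool_rot: [-1.358, 1.111, 1.363]
contact_force: [-12.0, -3.2, 7.5]
opening: 0.0682
```

>>> {"method": "step_arm", "body": {"moves": [[[0, -0.1, 0], [0, 0, 0], 0.8], [[0, -0.15, 0], [0, 0, 0], 0.8], [[0, -0.2, 0], [0, 0, 0], 0.8], [[0, -0.25, 0], [0, 0, 0], 0.8], [[0, -0.3, 0], [0, 0, 0], 0.8], [[0, -0.35, 0], [0, 0, 0], 0.8], [[0, -0.4, 0], [0, 0, 0], 0.8], [[0, -0.4, 0], [0, 0, 0], 0.8], [[0, -0.4, 0], [0, 0, 0], 0.8], [[0, -0.4, 0], [0, 0, 0], 0.8]]}}

```text
t: 16.7
tool_pos: [0.536, -0.0626, 0.0231]
tool_rot: [-1.353, 1.119, 1.372]
contact_force: [-19.4, -4.8, 14.9]
opening: 0.0684
```

>>> {"method": "step_arm", "body": {"moves": [[[0, 0.5, 0], [0, 0, 0], 0.8], [[0, 2, 0], [0, 0, 0], 0.8], [[0, 4, 0], [0, 0, 0], 0.8], [[-2, 5, 0], [0, 0, 0], 0.8], [[-6, 6, 0], [0, 0, 0], 0.8], [[-10, 8, 0], [0, 0, 0], 0.8], [[-14, 10, 3], [0, 0, 0], 0.8], [[-16, 11, 7], [0, 0, 0], 0.8], [[-16, 11, 11], [0, 0, 0], 0.8], [[-16, 11, 15], [0, 0, 0], 0.8]]}}

```text
t: 17.53
tool_pos: [0.4044, 0.0518, 0.1885]
tool_rot: [-1.356, 1.113, 1.361]
contact_force: [1.2, 0.8, -0.0]
opening: 0.0683
```

```bash
python3 - <<'E'
from h import *
info(); n=(.592,-.051); 
for c in(('side',),('top',),('side','top')): p,ims,ms=jig(n,c,(.15,.25))
for i in range(2):
  for c in (['top'],['side']):
    (q,f),_,_=look(c,(.637,-.04),'fence',FEN,.015,(.2,)); print('fence',q.round(4),np.degrees(q[2]),round(f,3))
t=cams.get_image('top')['pixels'][125:200,220:320]; s=cams.get_image('side')['pixels'][165:240,250:350]
cv2.imwrite('pics/7.png',cv2.resize(np.hstack([t,s]),(800,300),interpolation=cv2.INTER_CUBIC))
E
```

```text
t 17.53 pos [0.4044 0.0518 0.1885] fence [-0.2065  0.1387] psi -168.4 F [ 1.2  0.8 -0. ] open 0.068 q [-0.05 -0.47  2.16 -0.    1.46 -1.83]
side [289. 210.] 0.58 [291. 206.] 1044
jig [ 0.5875 -0.0514  0.2331] yaw 13.4 cost 0.055 | fence frame [-0.0485  0.0001] rel deg 1.5
tool in jig -0.155 0.1466
top [269. 168.] 0.63 [269. 170.] 1377
jig [ 0.5932 -0.0509  0.204 ] yaw 11.7 cost 0.042 | fence frame [-0.0428 -0.0006] rel deg -0.2
tool in jig -0.1651 0.1391
side [287. 208.] 0.7 [291. 206.] 1092
top [268. 172.] 0.68 [269. 170.] 1307
jig [ 0.5915 -0.0515  0.2228] yaw 12.8 cost 0.146 | fence frame [-0.0446 -0.0009] rel deg 0.9
tool in jig -0.1612 0.1405
top [265. 152.] 0.77 [266. 156.] 712
fence [ 0.6359 -0.0423  0.2136] 12.237566173361923 0.207
side [320. 203.] 0.59 [298. 200.] 599
fence [ 0.6326 -0.0417  0.2149] 12.314629601386391 0.438
top [266. 153.] 0.79 [266. 156.] 733
fence [ 0.6363 -0.0431  0.2098] 12.021580323100537 0.191
side [321. 204.] 0.8 [298. 200.] 535
fence [ 0.6309 -0.0428  0.212 ] 12.148751325008892 0.462
```

View pics/7.png

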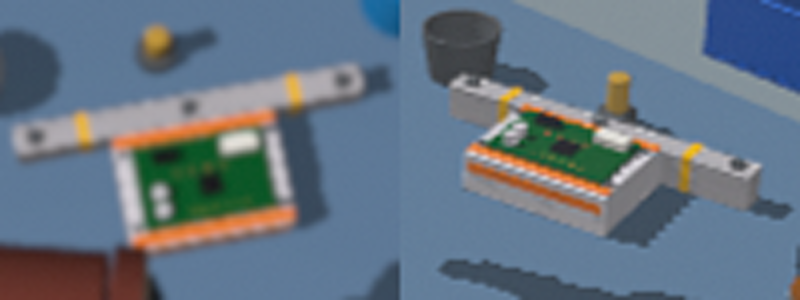

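```bash
python3 -c "
from h import *
print(ctrl.finish_job())"
```

```text
the job is handed in; nothing more can be done
None
```

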